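Feel out the hidden cover release of a desktop computer

TASK

Pop the computer's cover open: starting from one end of the raised rim along its front, run a fingertip along the rim until you feel the hidden notch, then press the key inside the notch fully down so that the cover springs ajar and stays so. Do not push or prise the cover itself, grasp nothing, and leave the jar, heatsink and screwdriver where they are.

Things in the scene. Friction and masses are not known exactly. Their poses are not given: they have to be found in the camera images.
- case: Slim grey desktop computer lying flat, fixed to the bench: 270 mm (its x) by 360 mm (its y), 80 mm high. Origin: centre of its underside; z up, -x is the front. A black rim, 24 mm wide, stands along the top of its front edge from 80 to 100 mm height (centre line x = -123 mm, 360 mm long in y). Behind the rim is a flat ledge at 80 mm height, 41 mm wide, then the cover.
- rim: The two end lengths of the black rim, never notched: y = +/-72 to +/-180 mm, in the case's frame (same origin). The whole rim is rigid, its top level at 100 mm to within 0.3 mm, except for the notch.
- rim_left (a point): Outer end of the rim at the case's +y side, on the centre line of its 24 mm wide top face (100 mm above the bench).
- rim_right (a point): Outer end of the rim at the case's -y side, on the centre line of its top face.
- key (a joint): Black key in the rim's hidden notch. Notch: 44 mm long in y, open to front and back, centred anywhere within 50 mm of the rim's middle. The key (41 mm long, 22 wide) fills it, its top 6 mm below the rim's top. Value: m pressed down, 0 up (start), 0.008 fully down. It takes about 5 to 7 N, has no spring and stays where left.
- cover: Thin light aluminium cover on top of the case, 195 by 310 by 4 mm, hinged at its far side; its front edge lies 41 mm behind the rim's back face, its top 86 mm above the bench when shut. Origin in the middle of the hinge line, at the underside; it is linked to the key and tilts open 0.015 rad per mm of key travel, 0.12 rad (front edge 23 mm up) with the key down.
- flux_jar_mid (a point): Centre of a small jar, 56 mm across and 50 mm tall, standing on the bench beside the case; a bystander.
- heatsink_mid (a point): Centre of a finned aluminium heatsink, 60 by 60 by 32 mm, on the bench beside the case; a bystander.
- screwdriver_mid (a point): About the middle of a screwdriver, lying on the bench in front of the case; a bystander.

How it is judged:
By the outcome, as a careful person would: the job done as asked, in the order asked, and still so for the second after the job is handed in, with the robot touching nothing.
It also fails if it takes over 51 s, if anything falls off the work surface, if the arm or the gripper's body presses on something with over 40 N, if the wrist force passes 120 N, or if a joint passes its speed limit or range.

ROBOT

A 7-joint arm with a two-finger parallel gripper is mounted at the origin on the work surface. World frame = base frame: x ahead of the robot, y to its left, z up, the work surface at z = 0. Lengths are in m, angles in rad, forces in N, time in s.
With the tool pointing down it reaches from about 0.35 to 0.9 m from the base axis. Payload 8.1 kg.
Tool frame: the origin (TCP) lies at the very end of the fingers, on their centre line; the grasp point (between the pads) lies 19 mm behind it; z points along the fingers, y is the line along which they close (so a half turn about z gives the same grasp; the last joint's range is limited). The gripper opens to 85 mm and grips with 20 to 120 N. Pads are 22 mm wide; open, the fingers measure 114 mm over their backs; the gripper's body (76 mm by 85 mm) begins 54 mm behind the grasp point. The pads swing forward as they close: fully open they stand 13 mm farther back than shut.
Start: joints at [-1.276, 0.434, 0.025, 1.573, -0.012, 1.134, -0.075], TCP at [0.242, 0.576, 0.211] pointing down, gripper open.
Joint ranges: [-2.62, 2.62], [-0.44, 2.09], [-1.27, 1.32], [0.08, 2.57], [-1.32, 4.46], [0.12, 2], [-2.74, 2.74]. Speed limits (rad/s): [2.22, 2.22, 3.01, 3.01, 3.14, 3.14, 3.14].

INTERFACE

Orientations are given as a 3x3 rotation matrix whose columns are the frame's x, y, z axes.
In Python, from bench import env, viewer gives the robot as it stands.
- The arm moves only by the tool apply_moves, never from a script. Its arguments are lists of equal length, an entry for each row: "gripper": the opening, from -1 (shut) to 1 (fully open); "delta_pos": the shift along the tool's x, y, z in units of 30 mm (1.0 is 30 mm), a list of three; "yaw": the turn about the tool's z in degrees. A call has exactly 8 rows; each row is the pose to reach, as a shift and turn from the pose commanded when the call began, along the tool's axes at that moment; what a row does not reach only later rows make up. A row lasts 1/8 s, in which the tool goes at most 62.5 mm and 10.7 degrees, less where a joint would pass 70% of its speed; a pose out of reach is approached as far as the arm can. A call with a gripper value outside its range is refused whole. The fingers move at their own pace and stop on an object; "grip_force" is the grip in N (left out, the last holds). Time passes only in rows, so rows that repeat a pose let the fingers close, or fill a call up. It gives the time, the measured TCP pose, the force, the opening and the grip force at its end, in the units of the state.
- env.get_obs(): the state, without advancing time (a new reading comes with each control period).
- viewer.get_image(name): name is "scene" or "top" or "wrist"; returns (picture, depth): 384x512x3 uint8, blue, green, red; 384x512 float32, m along the optical axis (not along the pixel's ray), 0 where there is no reading.
- viewer.calibration(name): a dict with "camera_matrix" (3x3 intrinsics, pixels), "R" (3x3) and "t" (3): a world point X has camera coordinates R X + t. Camera axes: x right, y down, z forward; pixel columns grow to the right and rows downward; lengths in m; the calibration is good to about 2 mm. A picture is of the moment at which its call begins: read the wrist's pose just before it. calibration takes no time and is no camera call; for the wrist camera it gives the pose at the moment of the call.
- env.finish_job(): hands the job in; it is judged then, once.
Trained networks look in the newest picture that a camera, given by its name, has taken for a name from the list of things; names that differ only in an ending like _2 or _b are one class to them, and where a whole thing is asked for, a point or a joint stands for the part that bears it (a point fixed in the world has none). Each returns a list of dicts, best first, with "conf" (0 to 1); they miss things now and then, are a little off and sometimes report something else, mostly with a low value. They report only what shows in the picture. A call takes as long as a camera call.
- viewer.spot_in(camera, thing): "point" ([column, row] as shares, 0 to 1, of the picture: columns of its width, rows of its height, amid what is visible of it).
- viewer.silhouettes(camera, thing): "pixels" (384x512 bool, what is visible of it) and "point" ([column, row] as shares, 0 to 1, of the picture: columns of its width, rows of its height, amid what is visible of it).
- viewer.mark_of(camera, thing): "point" ([column, row] as shares, 0 to 1, of the picture: columns of its width, rows of its height: a listed point, or the origin of a listed thing).
The state is a dict: "time": time; "joint_pos": joint angles; "joint_vel": joint speeds; "effort": joint torques, N m; "tcp_pos": TCP position; "tcp_rot": TCP orientation; "force": force on the tool from outside, world axes, zero at the start; "moment": the same for the moment, N m; "finger_gap": finger opening in m; "finger_force": force on a finger pad.
Only numpy, scipy, OpenCV 4.12 (cv2) and the standard library are available. Lean on these libraries where they do the work, as an engineer would, in place of code of your own. Each camera call takes 0.05 s, during which the arm holds its last target. There are 200 camera calls.

## Working session

There is one attempt and no reset: what is moved stays moved. The work goes in short steps, Python scripts to look and compute and a tool call to move; the robot and the scene stay as the last step left them, time stands still between calls to the robot, and variables do not carry over. Pictures are saved under pics/ and viewed, at most 10 in all, crops included, and the job is handed in when it is done.

Besides the shell and the picture viewer there is one more tool, called by a JSON object that holds its "fn" and its "kwargs". apply_moves: Moves the arm, as the interface text tells. Its arguments: {"type":"object","properties":{"gripper":{"type":"array"},"delta_pos":{"type":"array"},"yaw":{"type":"array"},"grip_force":{"type":"number"}},"required":["gripper","delta_pos","yaw"]}

```bash
mkdir -p pics
cat > h.py <<'E'
import numpy as np, cv2
from bench import env, viewer
def world(cam,uv,depth):
    c=viewer.calibration(cam);K=np.array(c["camera_matrix"]);R=np.array(c["R"]);t=np.array(c["t"])
    p=np.linalg.inv(K)@np.array([uv[0],uv[1],1.])*depth
    return R.T@(p-t)
def onplane(cam,uv,z):
    c=viewer.calibration(cam);K=np.array(c["camera_matrix"]);R=np.array(c["R"]);t=np.array(c["t"])
    d=R.T@(np.linalg.inv(K)@np.array([uv[0],uv[1],1.]));o=-R.T@t
    return o+d*(z-o[2])/d[2]
E
python3 - <<'E'
from h import *
o=env.get_obs();print(o["tcp_pos"],o["tcp_rot"],o["time"])
a,d=viewer.get_image("scene");b,d2=viewer.get_image("top")
cv2.imwrite("pics/a.png",a);cv2.imwrite("pics/b.png",b)
for cam,dd in(("top",d2),("scene",d)):
  for n,z in(("rim_left",.1),("rim_right",.1),("case",0),("flux_jar_mid",.025),("heatsink_mid",.016),("screwdriver_mid",.01)):
    for r in viewer.mark_of(cam,n)[:2]:
        uv=np.array(r["point"])*[512,384];print(cam,n,r["conf"],uv.round(),onplane(cam,uv,z).round(4))
E
```

```text
[0.24195558 0.57568503 0.21030353] [[-9.21905384e-01  3.87414793e-01 -4.91226425e-04]
 [ 3.87415080e-01  9.21904133e-01 -1.52493649e-03]
 [-1.37919285e-04 -1.59615569e-03 -9.99998717e-01]] 0.0
top rim_left 0.56 [239. 226.] [0.4987 0.0764 0.1   ]
top rim_right 0.8 [367. 206.] [ 0.5526 -0.2663  0.1   ]
top case 0.75 [289. 177.] [ 0.6554 -0.0691  0.    ]
top case 0.48 [289. 129.] [ 0.8039 -0.0713  0.    ]
top flux_jar_mid 0.83 [383. 175.] [ 0.6543 -0.3395  0.025 ]
top heatsink_mid 0.89 [187. 213.] [0.5462 0.2284 0.016 ]
top screwdriver_mid 0.56 [290. 253.] [ 0.4317 -0.0665  0.01  ]
scene rim_left 0.96 [260. 152.] [0.5044 0.0881 0.1   ]
scene rim_right 0.88 [123. 168.] [ 0.5634 -0.2786  0.1   ]
scene rim_right 0.56 [206. 223.] [ 0.7833 -0.0577  0.1   ]
scene case 0.94 [203. 220.] [ 0.6665 -0.0699  0.    ]
scene case 0.19 [125. 165.] [ 0.4121 -0.3099  0.    ]
scene flux_jar_mid 0.97 [ 98. 214.] [ 0.6604 -0.3369  0.025 ]
scene heatsink_mid 0.77 [305. 184.] [0.545 0.214 0.016]
scene heatsink_mid 0.44 [260. 153.] [0.3886 0.0993 0.016 ]
```

View pics/b.png

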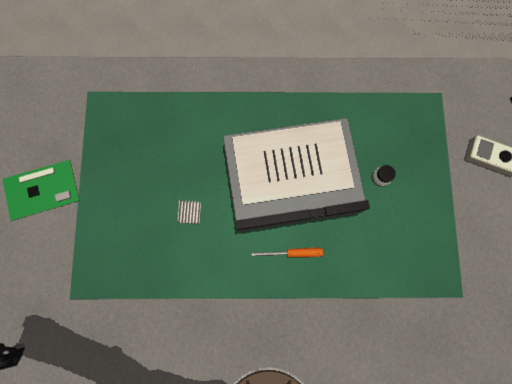

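View pics/a.png

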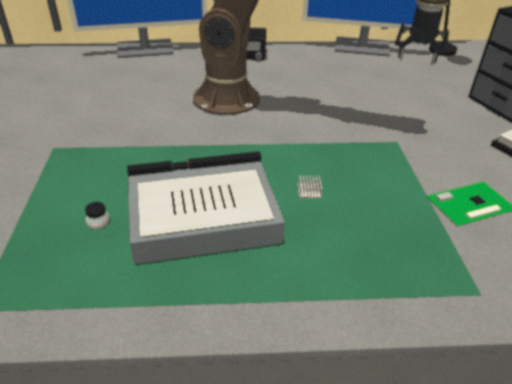

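Run:
```python
from h import *
img,d=viewer.get_image("top")
K=viewer.calibration("top")
# height map world
c=K;M=np.array(c["camera_matrix"]);R=np.array(c["R"]);t=np.array(c["t"])
v,u=np.mgrid[:384,:512];P=np.stack([u,v,np.ones_like(u)],-1)@np.linalg.inv(M).T*d[...,None]
W=(P-t)@R
m=(d>0)&(W[...,2]>.092)&(W[...,2]<.108)&(W[...,0]>.4)&(W[...,0]<.66)&(W[...,1]<.15)&(W[...,1]>-.33)
n,l,st,ce=cv2.connectedComponentsWithStats(m.astype(np.uint8))
print(st,ce)
k=1+np.argmax(st[1:,4]);
for mm in (m,):
  p=W[mm][:,:2].astype(np.float32);r=cv2.minAreaRect(p);print(r,cv2.boxPoints(r),np.median(W[mm][:,2]))
m2=m
for r in viewer.silhouettes("top","rim")[:2]:
  q=r["pixels"];print(r["conf"],q.sum(),np.median(W[q],0)); rr=cv2.minAreaRect(W[q&(W[...,2]>.09)][:,:2].astype(np.float32));print(rr,cv2.boxPoints(rr))
```

```text
[[     0      0    512    384 195432]
 [   287    181      1      1      1]
 [   236    200    134     30   1175]] [[255.22384768 191.36177289]
 [287.         181.        ]
 [301.40425532 214.49957447]]
((0.571789562702179, -0.08763283491134644), (0.10920115560293198, 0.3612746298313141), 8.875940322875977) [[ 0.48997128  0.08241668]
 [ 0.5457144  -0.27453157]
 [ 0.65360785 -0.25768235]
 [ 0.59786475  0.0992659 ]] 0.09843313614549623
0.78 793 [ 0.53324249 -0.16888476  0.09845571]
((0.5233438014984131, -0.08314819633960724), (0.12817353010177612, 0.37035277485847473), 26.898115158081055) [[ 0.38241562  0.0530012 ]
 [ 0.54996526 -0.277284  ]
 [ 0.66427195 -0.21929759]
 [ 0.49672234  0.1109876 ]]
```

The top view shows the case with its black rim running from px (237,226) to (367,208), and a gap-like step near (325,212). The scene view shows a matching break at (180,165). The notch therefore seems to lie towards −y, so I'll start at rim_right.

Run:
```python
from h import *
L=(np.array([.4987,.0764])+[.5044,.0881])/2;Rr=(np.array([.5526,-.2663])+[.5634,-.2786])/2
y=(L-Rr)/np.linalg.norm(L-Rr);mid=(L+Rr)/2;print(L,Rr,y,np.degrees(np.arctan2(-y[0],y[1])))
for cam,uv in(("top",(325,212)),("scene",(180,165))):
  p=onplane(cam,uv,.1)[:2];print(cam,p,(p-mid)@y)
o=env.get_obs();T=o["tcp_rot"]
S=Rr+y*.02;print("start",S)   # 20 mm in from the end
print("units",T.T@(np.r_[S,.14]-o["tcp_pos"])/.03, "yaw",np.degrees(np.arctan2(T[1,0],T[0,0])-np.arctan2(y[1],y[0])))
```

```text
[0.50155 0.08225] [ 0.558   -0.27245] [-0.15717059  0.98757147] 9.04270529820779
top [ 0.53551921 -0.15211501] -0.057209217363903324
scene [ 0.55677022 -0.1291354 ] -0.03785524181448826
start [ 0.55485659 -0.25269857]
units [-20.31447617 -21.43388133   2.36975374] yaw 58.161111225607236
```

{"fn": "apply_moves", "kwargs": {"gripper": [-1, -1, -1, -1, -1, -1, -1, -1], "delta_pos": [[-0.7, -0.75, 0], [-2, -2.1, 0], [-3.3, -3.5, 0], [-4.6, -4.9, 0], [-5.9, -6.3, 0], [-7.2, -7.7, 0], [-8.5, -9.1, 0], [-9.5, -10.2, 0]], "yaw": [4, 11, 19, 27, 35, 43, 51, 58.2]}}

```text
time: 1.8
tcp_pos: [0.3869, 0.1814, 0.2115]
tcp_rot: [[-0.151, 0.989, 0.001], [0.989, 0.151, 0.001], [0.001, 0.001, -1.0]]
force: [0.1, 0.5, -0.2]
finger_gap: -0.0001
finger_force: 0.0
```

Run:
```python
from h import *
o=env.get_obs();T=o["tcp_rot"];print(o["time"],o["tcp_pos"],T.round(3),o["force"],o["finger_gap"])
y=np.array([-.15717,.98757]);S=np.array([.558,-.27245])+y*.012
print("units",T.T@(np.r_[S,.14]-o["tcp_pos"])/.03,S)
```

```text
1.8 [0.38693915 0.18143667 0.21145696] [[-0.151  0.989  0.001]
 [ 0.989  0.151  0.001]
 [ 0.001  0.001 -1.   ]] [ 0.09836674  0.50843056 -0.20844952] -9.172094846018475e-05
units [-15.41757252   3.35134212   2.37630692] [ 0.55611396 -0.26059916]
```

{"fn": "apply_moves", "kwargs": {"gripper": [-1, -1, -1, -1, -1, -1, -1, -1], "delta_pos": [[-2, 0.4, 0], [-4, 0.8, 0], [-6, 1.3, 0], [-8, 1.8, 0], [-10, 2.2, 0], [-12, 2.6, 0], [-13.9, 3.0, 0.5], [-15.3, 3.3, 1.5]], "yaw": [0, 0, 0, 0, 0, 0, 0, 0]}}

```text
time: 2.8
tcp_pos: [0.5574, -0.2574, 0.1666]
tcp_rot: [[-0.156, 0.988, 0.003], [0.988, 0.156, -0.002], [-0.002, 0.003, -1.0]]
force: [-0.4, 0.3, 0.2]
finger_gap: -0.0001
finger_force: 0.0
```

Run:
```python
from h import *
o=env.get_obs();T=o["tcp_rot"]
a,d=viewer.get_image("wrist");cv2.imwrite("pics/w.png",a)
c=viewer.calibration("wrist")
print(o["time"],o["tcp_pos"],T.round(4),o["force"])
M=np.array(c["camera_matrix"]);R=np.array(c["R"]);t=np.array(c["t"])
for n in("rim_right","rim_left"):
  for r in viewer.mark_of("wrist",n)[:2]:
    uv=np.array(r["point"])*[512,384];print(n,r["conf"],uv,onplane("wrist",uv,.1))
X=R@np.array(o["tcp_pos"])+t;print("tcp px",(M@X/X[2])[:2])
```

```text
2.8 [ 0.55741525 -0.2573658   0.16663118] [[-0.1555  0.9878  0.003 ]
 [ 0.9878  0.1555 -0.0016]
 [-0.002   0.0028 -1.    ]] [-0.43668721  0.34707497  0.18881534]
rim_right 0.7 [253.696  208.8192] [ 0.55514279 -0.27112316  0.1       ]
tcp px [258.86089661 219.81499187]
```

View pics/w.png

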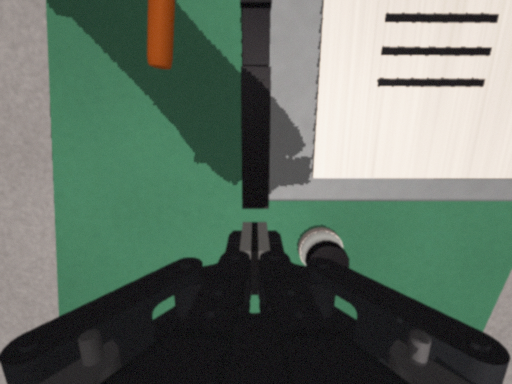

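The wrist view shows the rim upright at columns 243–270. Its near end is at row 208, and the notch's edges show at about rows 65 and 4. The cover lies well to the right.

Run:
```python
from h import *
o=env.get_obs();T=o["tcp_rot"];print(o["tcp_pos"],T[:,0].round(4))
E=onplane("wrist",(256,208),.1);F=onplane("wrist",(256.5,70),.1)
y=(F-E)/np.linalg.norm(F-E);print(E,y)
for r in(65,4):
  p=onplane("wrist",(256,r),.1);print(r,(p-E)@y-.18)
S=E+y*.013;S[2]=.104
print("units",T.T@(S-o["tcp_pos"])/.03)
```

```text
[ 0.55474067 -0.2565033   0.16425696] [-1.528e-01  9.883e-01 -1.000e-04]
[ 0.5575079  -0.26794014  0.1       ] [-0.15090139  0.98854882  0.        ]
65 -0.06300829287832645
4 -0.021758927367842962
units [0.0426298  0.04039464 2.00843943]
```

{"fn": "apply_moves", "kwargs": {"gripper": [-1, -1, -1, -1, -1, -1, -1, -1], "delta_pos": [[0, 0, 0.5], [0, 0, 1.0], [0, 0, 1.5], [0, 0, 1.8], [0, 0, 1.95], [0, 0, 2.0], [0, 0, 2.0], [0, 0, 2.0]], "yaw": [0, 0, 0, 0, 0, 0, 0, 0]}}

```text
time: 3.95
tcp_pos: [0.5562, -0.2544, 0.1065]
tcp_rot: [[-0.156, 0.988, 0.001], [0.988, 0.156, -0.0], [-0.0, 0.001, -1.0]]
force: [0.1, -0.2, 1.9]
finger_gap: -0.0002
finger_force: 0.0
```

{"fn": "apply_moves", "kwargs": {"gripper": [-1, -1, -1, -1, -1, -1, -1, -1], "delta_pos": [[0, 0, 0.03], [0, 0, 0.06], [0, 0, 0.09], [0, 0, 0.12], [0, 0, 0.14], [0, 0, 0.14], [0, 0, 0.14], [0, 0, 0.14]], "yaw": [0, 0, 0, 0, 0, 0, 0, 0]}}

```text
time: 4.95
tcp_pos: [0.5559, -0.2542, 0.1019]
tcp_rot: [[-0.157, 0.988, 0.0], [0.988, 0.157, 0.0], [0.0, 0.0, -1.0]]
force: [-0.2, -0.3, -0.6]
finger_gap: 0.0003
finger_force: 0.0
```

{"fn": "apply_moves", "kwargs": {"gripper": [-1, -1, -1, -1, -1, -1, -1, -1], "delta_pos": [[0, 0, 0.02], [0, 0, 0.04], [0, 0, 0.06], [0, 0, 0.06], [0, 0, 0.06], [0, 0, 0.06], [0, 0, 0.06], [0, 0, 0.06]], "yaw": [0, 0, 0, 0, 0, 0, 0, 0]}}

```text
time: 5.95
tcp_pos: [0.5559, -0.2542, 0.1001]
tcp_rot: [[-0.156, 0.988, 0.0], [0.988, 0.156, 0.0], [0.0, 0.0, -1.0]]
force: [-0.4, 0.5, 0.1]
finger_gap: -0.0003
finger_force: 0.0
```

{"fn": "apply_moves", "kwargs": {"gripper": [-1, -1, -1, -1, -1, -1, -1, -1], "delta_pos": [[0, 0, 0.02], [0, 0, 0.04], [0, 0, 0.06], [0, 0, 0.06], [0, 0, 0.06], [0, 0, 0.06], [0, 0, 0.06], [0, 0, 0.06]], "yaw": [0, 0, 0, 0, 0, 0, 0, 0]}}

```text
time: 6.95
tcp_pos: [0.5559, -0.2542, 0.0983]
tcp_rot: [[-0.156, 0.988, 0.0], [0.988, 0.156, 0.0], [0.0, 0.0, -1.0]]
force: [0.2, -0.5, -0.4]
finger_gap: -0.0003
finger_force: 0.0
```

{"fn": "apply_moves", "kwargs": {"gripper": [-1, -1, -1, -1, -1, -1, -1, -1], "delta_pos": [[0, 0, 0.02], [0, 0, 0.03], [0, 0, 0.04], [0, 0, 0.05], [0, 0, 0.05], [0, 0, 0.05], [0, 0, 0.05], [0, 0, 0.05]], "yaw": [0, 0, 0, 0, 0, 0, 0, 0]}}

```text
time: 7.95
tcp_pos: [0.5559, -0.2541, 0.0968]
tcp_rot: [[-0.157, 0.988, -0.0], [0.988, 0.157, 0.0], [0.0, -0.0, -1.0]]
force: [1.0, 0.6, -1.1]
finger_gap: -0.0
finger_force: 0.0
```

Run:
```python
from h import *
o=env.get_obs();print(o["tcp_pos"],o["force"])
a,d=viewer.get_image("wrist");cv2.imwrite("pics/w2.png",a)
E=onplane("wrist",(256,208),.1)
for r in viewer.mark_of("wrist","rim_right")[:2]:
    uv=np.array(r["point"])*[512,384];print(r["conf"],uv,onplane("wrist",uv,.1))
```

```text
[ 0.55592104 -0.25413806  0.09677406] [ 1.00263894  0.57292095 -1.12977207]
```

View pics/w2.png

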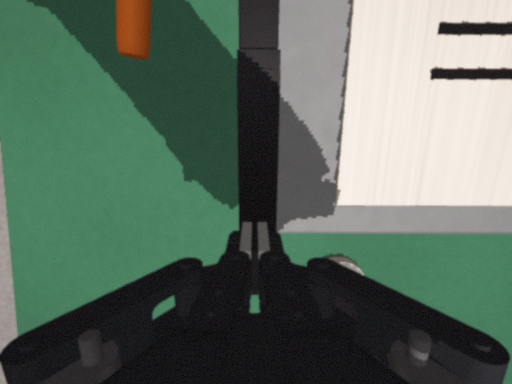

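Run:
```python
from h import *
o=env.get_obs();p=np.array(o["tcp_pos"]);T=o["tcp_rot"]
c=viewer.calibration("wrist");M=np.array(c["camera_matrix"]);R=np.array(c["R"]);t=np.array(c["t"])
print("cam",-R.T@t,R.round(3).tolist())
for dx in(-.011,0,.011):
  X=R@(p+T[:,0]*dx)+t;print(dx,(M@X/X[2])[:2])
e=onplane("wrist",(300,233),.08);print("end offset from tcp along tool x",T[:,0]@(e-p))
for cc in(239,279): 
  q=onplane("wrist",(cc,150),.1);print("rim edge tool y",T[:,1]@(q-p))
q=onplane("wrist",(258,48),.1);print("notch edge",T[:,0]@(q-p))
_,d=viewer.get_image("wrist")
for r,cl in((120,258),(200,258),(215,258),(150,310),(228,248),(228,262),(240,248)):print(r,cl,d[r,cl],world("wrist",(cl,r),d[r,cl]).round(4))
```

```text
cam [ 0.54530554 -0.18938871  0.25926193] [[0.988, 0.156, 0.0], [0.151, -0.953, 0.262], [0.041, -0.259, -0.965]]
-0.011 [254.84284621 238.55600714]
0 [254.84906457 222.95413405]
0.011 [254.85549239 206.82670399]
end offset from tcp along tool x -0.014581993073526187
rim edge tool y -0.009375715562371824
rim edge tool y 0.014225316681716125
notch edge 0.1018744026974581
120 258 0.15475851 [ 0.5476 -0.1902  0.0992]
200 258 0.16771387 [ 0.5554 -0.2379  0.0989]
215 258 0.1689558 [ 0.5569 -0.2472  0.1002]
150 310 0.17871779 [ 0.5852 -0.2039  0.0797]
228 248 0.13996542 [ 0.5507 -0.2446  0.1293]
228 262 0.1392884 [ 0.5579 -0.2432  0.1299]
240 248 0.12566034 [ 0.551  -0.2443  0.144 ]
```

{"fn": "apply_moves", "kwargs": {"gripper": [-1, -1, -1, -1, -1, -1, -1, -1], "delta_pos": [[0, 0, 0.02], [0, 0, 0.03], [0, 0, 0.04], [0, 0, 0.05], [0, 0, 0.05], [0, 0, 0.05], [0, 0, 0.05], [0, 0, 0.05]], "yaw": [0, 0, 0, 0, 0, 0, 0, 0]}}

```text
time: 9.1
tcp_pos: [0.5559, -0.2542, 0.0953]
tcp_rot: [[-0.156, 0.988, 0.0], [0.988, 0.156, 0.0], [0.0, 0.0, -1.0]]
force: [-0.6, -0.6, 0.2]
finger_gap: -0.0002
finger_force: 0.0
```

{"fn": "apply_moves", "kwargs": {"gripper": [-1, -1, -1, -1, -1, -1, -1, -1], "delta_pos": [[0, 0, 0.02], [0, 0, 0.03], [0, 0, 0.04], [0, 0, 0.05], [0, 0, 0.05], [0, 0, 0.05], [0, 0, 0.05], [0, 0, 0.05]], "yaw": [0, 0, 0, 0, 0, 0, 0, 0]}}

```text
time: 10.1
tcp_pos: [0.556, -0.2542, 0.0938]
tcp_rot: [[-0.156, 0.988, 0.0], [0.988, 0.156, 0.0], [0.0, 0.0, -1.0]]
force: [-1.1, 0.1, 0.8]
finger_gap: -0.0001
finger_force: 0.0
```

Run:
```python
from h import *
o=env.get_obs();p=np.array(o["tcp_pos"]);T=o["tcp_rot"];print(p,o["force"],o["moment"])
a,d=viewer.get_image("wrist")
for r in range(196,250,4):
  w=world("wrist",(258,r),d[r,258]);print(r,a[r,258],(T.T@(w-p)*1000).round(1),w[2].round(4))
b=cv2.convertScaleAbs(a[170:270,180:340],alpha=3,beta=20);cv2.imwrite("pics/w3.png",cv2.resize(b,None,fx=5,fy=5))
```

```text
[ 0.5559502  -0.2541707   0.09383097] [-1.06676779  0.06311811  0.78964691] [-0.02318527 -0.05978182 -0.01888701]
196 [19 18 15] [19.6  1.9 -5. ] 0.0988
200 [22 21 20] [16.9  1.9 -4.5] 0.0983
204 [15  9 10] [14.7  1.9 -5.7] 0.0995
208 [19 16 18] [12.4  1.9 -6.5] 0.1004
212 [16  6 11] [ 9.5  1.9 -5.6] 0.0994
216 [25 23 27] [ 6.8  2.  -5.5] 0.0993
220 [23 21 26] [ 4.3  2.  -5.7] 0.0995
224 [73 75 79] [ 10.6   1.6 -27.7] 0.1215
228 [73 77 80] [ 10.4   1.6 -32.8] 0.1266
232 [69 69 73] [ 10.    1.5 -37. ] 0.1308
236 [64 68 68] [ 10.8   1.4 -43.3] 0.1371
240 [60 62 65] [ 10.6   1.4 -47.3] 0.1412
244 [58 59 60] [ 10.9   1.3 -52. ] 0.1458
248 [57 58 61] [ 10.3   1.3 -54.7] 0.1485
```

View pics/w3.png

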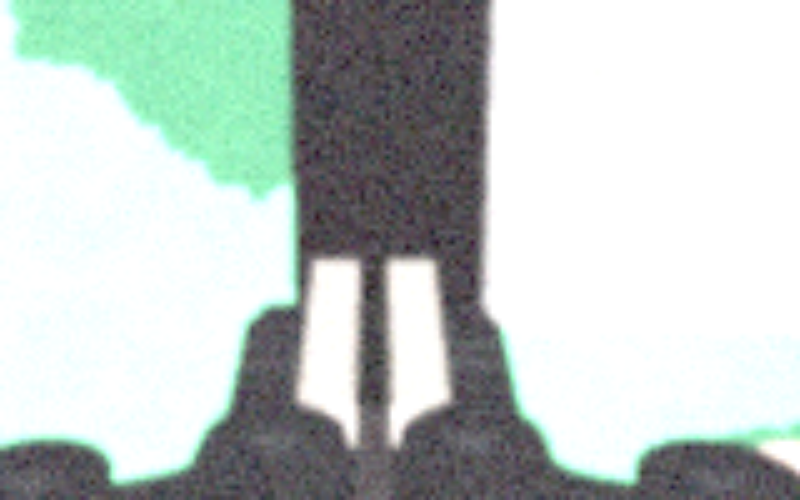

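Run:
```python
from h import *
a,d=viewer.get_image("scene");o=env.get_obs();p=np.array(o["tcp_pos"])
c=viewer.calibration("scene");M=np.array(c["camera_matrix"]);R=np.array(c["R"]);t=np.array(c["t"])
for h in(0,.027,.1):
  X=R@(p+[0,0,h])+t;print(h,(M@X/X[2])[:2])
b=cv2.convertScaleAbs(a[90:215,70:230],alpha=1.8,beta=20);cv2.imwrite("pics/s3.png",cv2.resize(b,None,fx=4.8,fy=4.8,interpolation=2))
```

```text
0 [132.63556167 167.64230573]
0.027 [131.19990213 159.30027688]
0.1 [127.11063812 135.53924056]
```

View pics/s3.png

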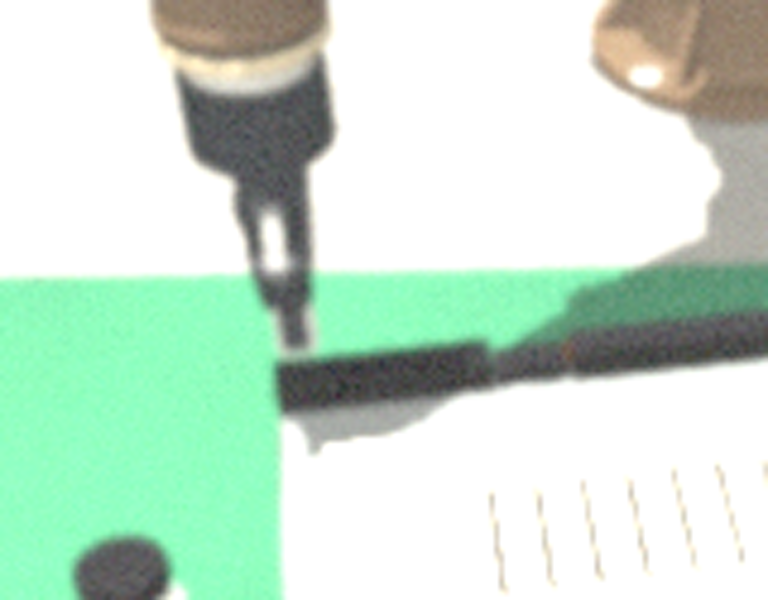

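The crop shows the shut fingertip hanging clear above the rim's end, with its tip at px (132,163). The reported TCP projects to row 167.6, so the real tip sits about 10–15 mm higher than the TCP. I'll continue down and go by the force.

{"fn": "apply_moves", "kwargs": {"gripper": [-1, -1, -1, -1, -1, -1, -1, -1], "delta_pos": [[0, 0, 0.05], [0, 0, 0.1], [0, 0, 0.14], [0, 0, 0.17], [0, 0, 0.2], [0, 0, 0.2], [0, 0, 0.2], [0, 0, 0.2]], "yaw": [0, 0, 0, 0, 0, 0, 0, 0]}}

```text
time: 11.2
tcp_pos: [0.556, -0.2542, 0.0879]
tcp_rot: [[-0.156, 0.988, 0.0], [0.988, 0.156, -0.0], [-0.0, 0.0, -1.0]]
force: [-0.1, 0.9, -1.1]
finger_gap: -0.0
finger_force: 0.0
```

{"fn": "apply_moves", "kwargs": {"gripper": [-1, -1, -1, -1, -1, -1, -1, -1], "delta_pos": [[0, 0, 0.02], [0, 0, 0.04], [0, 0, 0.05], [0, 0, 0.06], [0, 0, 0.06], [0, 0, 0.06], [0, 0, 0.06], [0, 0, 0.06]], "yaw": [0, 0, 0, 0, 0, 0, 0, 0]}}

```text
time: 12.2
tcp_pos: [0.5559, -0.2542, 0.086]
tcp_rot: [[-0.156, 0.988, 0.0], [0.988, 0.156, -0.0], [-0.0, 0.0, -1.0]]
force: [-0.1, 0.4, -0.5]
finger_gap: 0.0001
finger_force: 0.0
```

{"fn": "apply_moves", "kwargs": {"gripper": [-1, -1, -1, -1, -1, -1, -1, -1], "delta_pos": [[0, 0, 0.02], [0, 0, 0.03], [0, 0, 0.04], [0, 0, 0.05], [0, 0, 0.05], [0, 0, 0.05], [0, 0, 0.05], [0, 0, 0.05]], "yaw": [0, 0, 0, 0, 0, 0, 0, 0]}}

```text
time: 13.2
tcp_pos: [0.556, -0.2542, 0.0845]
tcp_rot: [[-0.156, 0.988, 0.0], [0.988, 0.156, -0.0], [-0.0, 0.0, -1.0]]
force: [0.6, -0.3, -0.4]
finger_gap: 0.0
finger_force: 0.0
```

{"fn": "apply_moves", "kwargs": {"gripper": [-1, -1, -1, -1, -1, -1, -1, -1], "delta_pos": [[0, 0, 0.02], [0, 0, 0.03], [0, 0, 0.04], [0, 0, 0.05], [0, 0, 0.05], [0, 0, 0.05], [0, 0, 0.05], [0, 0, 0.05]], "yaw": [0, 0, 0, 0, 0, 0, 0, 0]}}

```text
time: 14.2
tcp_pos: [0.556, -0.2541, 0.083]
tcp_rot: [[-0.156, 0.988, 0.0], [0.988, 0.156, 0.0], [0.0, 0.0, -1.0]]
force: [0.0, 0.6, 0.2]
finger_gap: -0.0001
finger_force: 0.0
```

Run:
```python
from h import *
o=env.get_obs();p=np.array(o["tcp_pos"]);T=o["tcp_rot"]
a,d=viewer.get_image("wrist")
for cl in (248,264):
 for r in range(208,230,2):
  w=world("wrist",(cl,r),d[r,cl]);print(cl,r,a[r,cl].mean().round(),(T.T@(w-p)*1000).round(1),w[2].round(4))
```

```text
248 208 22.0 [ 16.2  -3.9 -17.7] 0.1007
248 210 20.0 [ 14.4  -4.  -15.9] 0.0989
248 212 19.0 [ 13.4  -4.  -16.4] 0.0994
248 214 14.0 [ 12.   -4.  -16.2] 0.0992
248 216 22.0 [ 10.8  -4.  -16.1] 0.0991
248 218 20.0 [  9.6  -4.  -16.2] 0.0992
248 220 20.0 [  8.1  -4.  -15.4] 0.0984
248 222 66.0 [ 10.5  -3.8 -24.7] 0.1077
248 224 82.0 [ 10.   -3.8 -26.4] 0.1094
248 226 84.0 [ 10.4  -3.7 -30.1] 0.1132
248 228 80.0 [ 10.2  -3.6 -32.2] 0.1152
264 208 24.0 [ 16.1   5.2 -17.3] 0.1003
264 210 21.0 [ 14.5   5.2 -16.2] 0.0992
264 212 22.0 [ 13.2   5.2 -16.1] 0.0991
264 214 17.0 [ 12.    5.3 -16.2] 0.0992
264 216 21.0 [ 11.    5.2 -16.8] 0.0998
264 218 16.0 [  9.9   5.2 -17.1] 0.1001
264 220 23.0 [  8.6   5.3 -16.9] 0.0999
264 222 67.0 [ 10.7   5.  -25.2] 0.1082
264 224 83.0 [ 10.4   4.9 -27.3] 0.1103
264 226 83.0 [ 10.4   4.8 -30.2] 0.1132
264 228 79.0 [ 10.6   4.7 -33.2] 0.1162
```

{"fn": "apply_moves", "kwargs": {"gripper": [-1, -1, -1, -1, -1, -1, -1, -1], "delta_pos": [[0, 0, 0.04], [0, 0, 0.08], [0, 0, 0.12], [0, 0, 0.15], [0, 0, 0.15], [0, 0, 0.15], [0, 0, 0.15], [0, 0, 0.15]], "yaw": [0, 0, 0, 0, 0, 0, 0, 0]}}

```text
time: 15.25
tcp_pos: [0.556, -0.2541, 0.0799]
tcp_rot: [[-0.156, 0.988, 0.001], [0.988, 0.156, 0.001], [0.001, 0.001, -1.0]]
force: [-4.4, 3.3, 16.6]
finger_gap: -0.0001
finger_force: 8.4
```

{"fn": "apply_moves", "kwargs": {"gripper": [-1, -1, -1, -1, -1, -1, -1, -1], "delta_pos": [[0, 0, 0.02], [0, 0, 0.03], [0, 0, 0.04], [0, 0, 0.05], [0, 0, 0.05], [0, 0, 0.05], [0, 0, 0.05], [0, 0, 0.05]], "yaw": [0, 0, 0, 0, 0, 0, 0, 0]}}

```text
time: 16.25
tcp_pos: [0.556, -0.2542, 0.0798]
tcp_rot: [[-0.156, 0.988, 0.002], [0.988, 0.156, 0.001], [0.001, 0.002, -1.0]]
force: [-10.1, 6.0, 32.2]
finger_gap: 0.0001
finger_force: 16.0
```

Contact is at a TCP height of 0.080, with the force coming from the rim. I'll lighten the touch and slide along.

{"fn": "apply_moves", "kwargs": {"gripper": [-1, -1, -1, -1, -1, -1, -1, -1], "delta_pos": [[0, 0, -0.1], [0, 0, -0.1], [0.3, 0, -0.1], [0.7, 0, -0.1], [1.1, 0, -0.1], [1.5, 0, -0.1], [1.8, 0, -0.1], [2, 0, -0.1]], "yaw": [0, 0, 0, 0, 0, 0, 0, 0]}}

```text
time: 17.25
tcp_pos: [0.5465, -0.194, 0.08]
tcp_rot: [[-0.157, 0.988, 0.0], [0.988, 0.157, 0.0], [0.0, 0.0, -1.0]]
force: [0.4, -1.0, 2.3]
finger_gap: 0.0001
finger_force: 1.1
```

Run:
```python
from h import *
o=env.get_obs();p=np.array(o["tcp_pos"]);T=o["tcp_rot"];print(p,o["force"])
a,d=viewer.get_image("wrist")
print([ (r,(T.T@(world("wrist",(258,r),d[r,258])-p)*1000).round(1).tolist()) for r in range(60,215,8)])
```

```text
[ 0.54650825 -0.19403217  0.08002492] [ 0.40063621 -0.99966846  2.28671031]
[(60, [93.5, 1.4, -19.3]), (68, [89.8, 1.4, -19.6]), (76, [86.2, 1.5, -19.5]), (84, [83.2, 1.5, -13.6]), (92, [79.3, 1.6, -13.1]), (100, [75.2, 1.6, -14.7]), (108, [71.3, 1.6, -13.0]), (116, [67.2, 1.6, -13.7]), (124, [63.1, 1.6, -13.6]), (132, [58.8, 1.6, -13.6]), (140, [54.5, 1.7, -13.1]), (148, [50.2, 1.7, -13.5]), (156, [45.7, 1.7, -12.9]), (164, [41.5, 1.7, -14.8]), (172, [37.8, 1.7, -18.7]), (180, [33.4, 1.7, -19.2]), (188, [28.9, 1.7, -19.1]), (196, [24.6, 1.7, -19.9]), (204, [19.8, 1.7, -19.6]), (212, [15.0, 1.7, -19.4])]
```

{"fn": "apply_moves", "kwargs": {"gripper": [-1, -1, -1, -1, -1, -1, -1, -1], "delta_pos": [[0.15, 0, 0], [0.35, 0, 0], [0.55, 0, 0], [0.75, 0, 0], [0.95, 0, 0], [1.1, 0, 0], [1.2, 0, 0], [1.2, 0, 0]], "yaw": [0, 0, 0, 0, 0, 0, 0, 0]}}

```text
time: 18.3
tcp_pos: [0.5408, -0.1587, 0.0799]
tcp_rot: [[-0.157, 0.988, -0.0], [0.988, 0.157, 0.001], [0.001, -0.0, -1.0]]
force: [-0.1, 1.2, 3.5]
finger_gap: 0.0
finger_force: 1.6
```

{"fn": "apply_moves", "kwargs": {"gripper": [-1, -1, -1, -1, -1, -1, -1, -1], "delta_pos": [[0.1, 0, 0], [0.2, 0, 0], [0.3, 0, 0], [0.4, 0, 0], [0.5, 0, 0], [0.6, 0, 0], [0.7, 0, 0], [0.7, 0, 0]], "yaw": [0, 0, 0, 0, 0, 0, 0, 0]}}

```text
time: 19.3
tcp_pos: [0.5376, -0.1383, 0.08]
tcp_rot: [[-0.157, 0.988, -0.0], [0.988, 0.157, 0.0], [0.0, -0.0, -1.0]]
force: [0.6, -0.2, -0.1]
finger_gap: 0.0002
finger_force: 0.0
```

The force vanished, so the fingertip is over the notch. I'll centre it and dip to confirm.

{"fn": "apply_moves", "kwargs": {"gripper": [-1, -1, -1, -1, -1, -1, -1, -1], "delta_pos": [[0.1, 0, 0], [0.19, 0, 0], [0.19, 0, 0.04], [0.19, 0, 0.08], [0.19, 0, 0.12], [0.19, 0, 0.12], [0.19, 0, 0.12], [0.19, 0, 0.12]], "yaw": [0, 0, 0, 0, 0, 0, 0, 0]}}

```text
time: 20.3
tcp_pos: [0.5367, -0.133, 0.0764]
tcp_rot: [[-0.156, 0.988, 0.0], [0.988, 0.156, 0.0], [0.0, 0.0, -1.0]]
force: [0.6, -0.5, 0.3]
finger_gap: -0.0001
finger_force: 0.0
```

{"fn": "apply_moves", "kwargs": {"gripper": [-1, -1, -1, -1, -1, -1, -1, -1], "delta_pos": [[0, 0, 0.06], [0, 0, 0.12], [0, 0, 0.18], [0, 0, 0.24], [0, 0, 0.3], [0, 0, 0.35], [0, 0, 0.39], [0, 0, 0.39]], "yaw": [0, 0, 0, 0, 0, 0, 0, 0]}}

```text
time: 21.3
tcp_pos: [0.5369, -0.133, 0.0658]
tcp_rot: [[-0.156, 0.988, 0.001], [0.988, 0.156, 0.001], [0.001, 0.001, -1.0]]
force: [-4.7, 1.7, 17.4]
finger_gap: 0.0
finger_force: 8.6
```

The key is on its stop: z = 0.0658 against an expected 0.066, at 17 N. Now I'll lift straight up.

{"fn": "apply_moves", "kwargs": {"gripper": [-1, -1, -1, -1, -1, -1, -1, -1], "delta_pos": [[0, 0, 0], [0, 0, -0.1], [0, 0, -0.3], [0, 0, -0.7], [0, 0, -1.2], [0, 0, -1.9], [0, 0, -2.6], [0, 0, -3]], "yaw": [0, 0, 0, 0, 0, 0, 0, 0]}}

```text
time: 22.3
tcp_pos: [0.5373, -0.1332, 0.1565]
tcp_rot: [[-0.156, 0.988, 0.002], [0.988, 0.156, -0.0], [-0.0, 0.002, -1.0]]
force: [-0.8, -0.3, -0.5]
finger_gap: -0.0
finger_force: 0.0
```

Run:
```python
from h import *
o=env.get_obs();p=np.array(o["tcp_pos"]);T=o["tcp_rot"];print(o["time"],p,o["force"])
a,d=viewer.get_image("wrist");cv2.imwrite("pics/e.png",a)
for k in range(150,215,8):print(k,d[k,256],world("wrist",(256,k),d[k,256])[2].round(4))
for k in range(280,420,12):print("cover",k,world("wrist",(k,150),d[150,k])[2].round(4))
```

```text
22.3 [ 0.53729718 -0.13317228  0.15646803] [-0.78709668 -0.28458194 -0.54629694]
150 0.2193377 0.0994
158 0.22235459 0.0981
166 0.22171003 0.1005
174 0.2377205 0.0865
182 0.23898187 0.0871
190 0.2415681 0.0865
198 0.24352069 0.0865
206 0.24505349 0.087
214 0.25019795 0.084
cover 280 0.0809
cover 292 0.0802
cover 304 0.0795
cover 316 0.0799
cover 328 0.1094
cover 340 0.1087
cover 352 0.1074
cover 364 0.1057
cover 376 0.1056
cover 388 0.1053
cover 400 0.1031
cover 412 0.102
```

View pics/e.png

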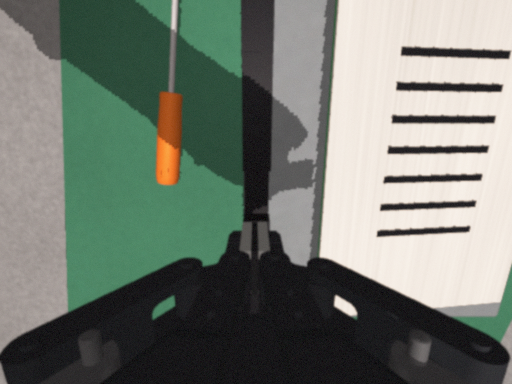

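The picture shows the cover's front edge (column 325) raised to 109 mm and the key at about 86 mm, which is fully down. The screwdriver's handle is at (169,140), undisturbed.

```bash
python3 -c "
from h import *
print(env.finish_job())"
```

```text
the job is handed in; nothing more can be done
None
```

The cover is open: I ran a fingertip along the rim from its −y (right) end, felt the notch, and pressed the key fully down. The last image showed the front edge about 23 mm up, and I handed the job in at about 22 s with the robot clear of everything.

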